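Find the concealed catch and open the cutlery box

TASK

The childproof cutlery box is locked by a concealed catch: one of the five identical tiles along its front edge gives when pressed. Feel gently across the tiles with the closed fingertips until you find it, press it so that the lid springs ajar, then push the lid with the fingertips all the way open to its stop and take the hand away. Do not lift or disturb the crockery and jars standing around.

Things in the scene. Friction and masses are not known exactly. Their poses are not given: they have to be found in the camera images.
- cutlery_box: Light wooden childproof box fixed to the worktop, 236 mm (x) x 240 mm (y), walls 80 mm high. Origin: centre of its underside. x runs from its front edge to its back, y left, z up. From front to back: tiled strip, dark lid, low deck onto which the lid slides (with low side rails and a back wall). A spring throws the lid ajar when the catch is pressed; until then it is locked.
- panel (a point): Centre of the tiled strip's top, 80 mm above the worktop, at x = -86 mm, y = 0 in the box's frame; same axes. Five identical flush blue tiles, each 46 (x) x 40 mm (y), centres at y = -82, -41, 0, 41, 82 mm. Four are firm (1 mm at 15 N). One, any of them, looking the same, is the catch: it gives at 2 N, frees the lid with a jolt at 4-5 mm (4 N), bottoms at 8 mm (5 N) and rises again when let go.
- box_lid (a joint): Slide of the lid, in m: 0 closed and locked, about 0.018 when sprung ajar, 0.074 fully open at its stop; grows as the lid moves along the box's +x, away from the tiles. Slides with about 1.5 N (plus 12 N per m/s) and stays where it is left.
- lid_front (a point): Middle of the upper front edge of the lid, 95 mm above the worktop; moves with the lid; at x = -59 mm, y = 0 in the box's frame when closed. The lid is a plain dark wooden slab, 95 (x) x 220 mm (y), no knob, too big to grip. Its upright front face stands 15 mm proud of the tiles: push it there. Once ajar, the open spoon compartment lies between tiles and lid.
- mug_teal: teal mug with one handle, 68x99x73 mm; loose, a bystander. Origin: centre of its underside (of its overall box).
- coffee_jar: round glass jar of ground coffee with a wooden lid, 66 mm across, 106 mm high; loose, a bystander. Origin: centre of its underside (of its overall box).
- amber_glass: small amber tea glass, 39 mm across, 52 mm high; loose, a bystander. Origin: centre of its underside (of its overall box).
- brown_jug: small brown jug with a handle, 62x90x93 mm; loose, a bystander. Origin: centre of its underside (of its overall box).
- sugar_bowl: lidded stoneware sugar bowl, 68 mm across, 70 mm high; loose, a bystander. Origin: centre of its underside (of its overall box).

How it is judged (in metres and radians):
On the way, in this order (a step that is already met when the one before it is completed fails the run):
1. the catch has been pressed and the lid has sprung ajar (at least 12 mm, not yet pushed beyond 45 mm) (value of joint box_lid between 0.012 and 0.045 m), for 0.2 s.
2. the lid has been pushed open to its stop (at least 66 of 74 mm) (value of joint box_lid above 0.066 m), for 0.2 s.
At the end, for the whole second after the job is handed in: The lid is open to its stop (at least 66 of its 74 mm) and at rest, and the mug, jars, jug, glass and bowl still stand upright where they stood (within 25 mm) (value of joint box_lid above 0.066 m and velocity of joint box_lid between -0.01 and 0.01 m/s and angle between each of mug_teal, coffee_jar, amber_glass, brown_jug, sugar_bowl's own z axis and vertical below 0.15 rad); the robot touches nothing.
It fails at once if the fingers pressed or pushed on something with more than 60 N (contact force between the fingers and anything else above 60 N).
It fails at once if a bystander was lifted or moved more than 25 mm (distance of any of mug_teal, coffee_jar, amber_glass, brown_jug, sugar_bowl from where it was at the start of the episode above 0.025 m).
It also fails if it takes over 51 s, if anything falls off the work surface, if the arm or the gripper's body presses on something with over 40 N, if the wrist force passes 120 N, or if a joint passes its speed limit or range.

ROBOT

A 6-joint arm with a two-finger parallel gripper is mounted at the origin on a cart in front of the work surface, level with it; the furniture and walls round the work are solid. World frame = base frame: x ahead of the robot, y to its left, z up, the work surface at z = 0. Lengths are in m, angles in degrees, forces in N, time in s.
With the tool pointing down it reaches from about 0.4 to 0.825 m from the base axis. Payload 7 kg.
Tool frame: the origin (TCP) lies at the very end of the fingers, on their centre line; the grasp point (between the pads) lies 19 mm behind it; y points along the fingers, x is the direction in which the jaws open and shut, and the axes are right-handed (so a half turn about y gives the same grasp; the last joint's range is limited). The gripper opens to 88 mm and grips with 3 to 60 N. Pads are 19 mm wide; open, the fingers measure 130 mm over their backs; the gripper's body (78 mm by 193 mm) begins 47 mm behind the grasp point.
Start: joints at [87.554, 20.546, 0.682, 0, -70.136, -16.507], TCP at [0.219, 0.638, 0.189] pointing down, gripper open.
Joint ranges: [-176.03, 176.03], [-82.01, 121.73], [-58.28, 71.71], [-173.87, 95.51], [-174.79, -0.11], [-173.66, 173.66]. Speed limits (degrees/s): [136.94, 136.94, 172.46, 180, 180, 180].

INTERFACE

Orientations are given as [roll, pitch, yaw] about the fixed x, y, z axes, in that order (R = Rz(yaw) Ry(pitch) Rx(roll)).
In Python, from plant import ctrl gives the robot as it stands.
- The arm moves only by the shell command python3 -m crank 'ROWS'. ROWS is JSON, a list that holds one entry, the list of rows, each a list of 5 numbers: the closure, from -1 (fully open) to 1 (shut), then the shift along the tool's x, y, z in mm, then the turn about the tool's y in rad. In form: [[[claw, x, y, z, turn], ...]]. A call has 1 to 12 rows; each row is the pose to reach, as a shift and turn from the pose commanded when the call began, along the tool's axes at that moment; what a row does not reach only later rows make up. A row lasts 1/8 s, in which the tool goes at most 62.5 mm and 10.7 degrees, less where a joint would pass 70% of its speed; a pose out of reach is approached as far as the arm can. A call with a gripper value outside its range is refused whole. The fingers move at their own pace and stop on an object; the grip force is fixed at half the most. Time passes only in rows, so rows that repeat a pose let the fingers close. It gives the time, the measured TCP pose, the force and the opening at its end, in the units of the state.
- ctrl.get_obs(): the state, without advancing time (a new reading comes with each control period).
- ctrl.snapshot(name): name is "scene" or "top"; returns the picture (420x560x3 uint8, red, green, blue); there is no depth.
- ctrl.camera_model(name): a dict with "fx", "fy", "cx", "cy" (pixels), "origin" and "orientation" of the camera in the world. Camera axes: x right, y down, z forward; pixel columns grow to the right and rows downward; lengths in m; the calibration is good to about 2 mm. A picture is of the moment at which its call begins. camera_model takes no time and is no camera call.
- ctrl.close_job(): hands the job in, once; it reports no verdict.
Trained networks look in the newest picture that a camera, given by its name, has taken for a name from the list of things; names that differ only in an ending like _2 or _b are one class to them, and where a whole thing is asked for, a point or a joint stands for the part that bears it (a point fixed in the world has none). Each returns a list of dicts, best first, with "confidence" (0 to 1); they miss things now and then, are a little off and sometimes report something else, mostly with a low value. They report only what shows in the picture. A call takes as long as a camera call.
- ctrl.find_in(camera, name): "extent" ([left, top, width, height] in pixels, round what is visible of it).
The state is a dict: "clock": time; "joint_pos": joint angles; "qvel": joint speeds; "tau": joint torques, N m; "tool_pos": TCP position; "orientation": TCP orientation; "force": force on the tool from outside, world axes, zero at the start; "moment": the same for the moment, N m; "opening": finger opening in m.
Only numpy, scipy, OpenCV 4.12 (cv2) and the standard library are available. Lean on these libraries where they do the work, as an engineer would, in place of code of your own. Each camera call takes 0.05 s, during which the arm holds its last target.

## Working session

There is one attempt and no reset: what is moved stays moved. The work goes in short steps, Python scripts to look and compute and a shell command to move; the robot and the scene stay as the last step left them, time stands still between calls to the robot, and variables do not carry over. Pictures are saved under pics/ and viewed, and the job is handed in when it is done.

```bash
ls; mkdir -p pics; python3 - <<'E'
from plant import ctrl
import cv2
print(ctrl.get_obs())
for n in("scene","top"):
    im=ctrl.snapshot(n);cv2.imwrite(f"pics/{n}0.png",im[:,:,::-1]);print(n,ctrl.camera_model(n))
    for k in("cutlery_box","box_lid","lid_front","panel","mug_teal","coffee_jar","amber_glass","brown_jug","sugar_bowl"):
        print(k,[(d['extent'],round(d['confidence'],2)) for d in ctrl.find_in(n,k)[:2]])
E
```

```text
pics
{'clock': 0.0, 'joint_pos': array([ 8.75554626e+01,  2.05909249e+01,  6.34331689e-01, -2.02098920e-02,
       -7.01358394e+01, -1.65089931e+01]), 'qvel': array([ 0.02588535,  0.02724555,  0.02644716, -0.00072192,  0.15678965,
        0.0021924 ]), 'tau': array([ 9.17509860e-04, -5.82721531e+01,  2.93050039e+01,  6.99746042e+00,
        6.99714728e-03, -1.45507329e-04]), 'tool_pos': array([0.2190688 , 0.63788397, 0.18843245]), 'orientation': array([-8.99919467e+01, -9.40212953e-02, -1.08960420e+02]), 'force': array([-0.01388747,  0.7242535 , -0.65948002]), 'moment': array([ 0.00300469, -0.02609088,  0.03517351]), 'opening': 0.0874571562167002}
scene {'fx': 545.6028414465096, 'fy': 545.6028414465096, 'cx': 281.2820331872412, 'cy': 203.35256507610393, 'origin': array([-0.24143602, -1.06168124,  0.77952079]), 'orientation': array([-116.25020177,   -0.20009216,  -31.72815751])}
cutlery_box [([208.0, 165.7, 104.1, 68.8], 0.7)]
box_lid [([231.0, 166.8, 56.1, 33.7], 0.6)]
lid_front [([322.3, 248.6, 28.5, 37.0], 0.68)]
panel [([206.2, 164.9, 104.7, 69.3], 0.76)]
mug_teal [([318.4, 247.8,
[... 204 characters left out ...]
ar_bowl [([222.9, 159.4, 16.8, 15.0], 0.63)]
top {'fx': 414.45835234876046, 'fy': 414.45835234876046, 'cx': 274.76287653164746, 'cy': 214.75177031598548, 'origin': array([0.27094522, 0.13614498, 1.43247215]), 'orientation': array([-170.16182696,   -1.05924347,  -89.07451421])}
cutlery_box [([182.5, 177.8, 74.3, 73.2], 0.57), ([346.2, 208.5, 20.1, 24.9], 0.42)]
box_lid [([185.1, 197.5, 71.4, 27.7], 0.83)]
lid_front [([187.2, 198.7, 68.5, 34.0], 0.75)]
panel [([183.9, 173.1, 74.0, 74.1], 0.71)]
mug_teal [([347.5, 207.4, 17.0, 27.2], 0.62)]
coffee_jar [([365.8, 184.6, 23.6, 23.7], 0.91)]
amber_glass []
brown_jug [([125.0, 226.1, 29.7, 17.8], 0.9)]
sugar_bowl [([141.6, 192.4, 20.0, 21.9], 0.79)]
```

```bash
python3 - <<'E'
import cv2
a=cv2.imread("pics/top0.png")[150:290,90:290];cv2.imwrite("pics/t0z.png",cv2.resize(a,None,fx=4,fy=4,interpolation=cv2.INTER_CUBIC))
a=cv2.imread("pics/scene0.png")[130:270,160:360];cv2.imwrite("pics/s0z.png",cv2.resize(a,None,fx=4,fy=4,interpolation=cv2.INTER_CUBIC))
E
```

```text
(no output)
```

View pics/t0z.png

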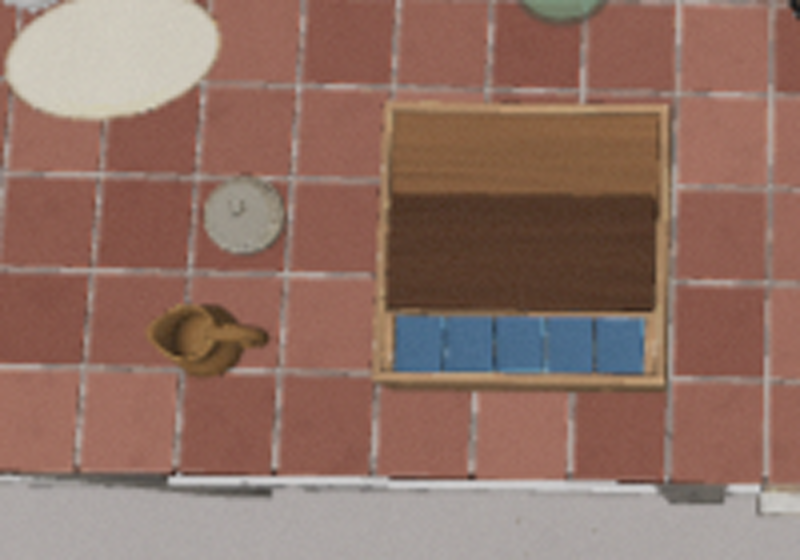

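View pics/s0z.png

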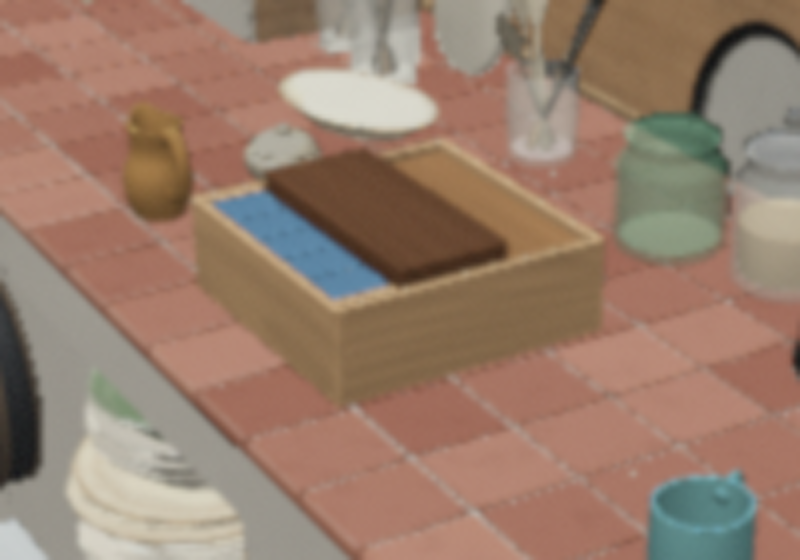

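View pics/top0.png

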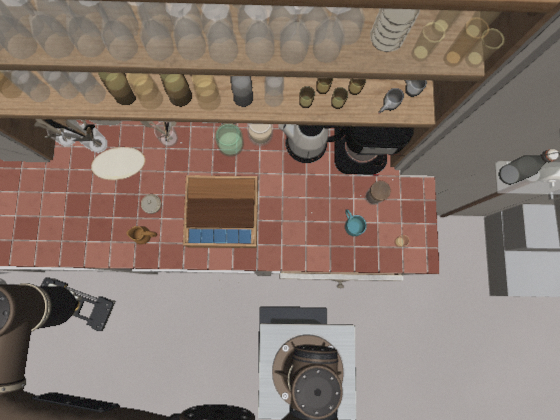

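```bash
cat > h.py <<'E'
import numpy as np
from scipy.spatial.transform import Rotation as R
from plant import ctrl
def cam(n):
    m=ctrl.camera_model(n);return m,R.from_euler('xyz',m['orientation'],degrees=True).as_matrix()
def ray(n,u,v,z):
    m,r=cam(n);d=r@np.array([(u-m['cx'])/m['fx'],(v-m['cy'])/m['fy'],1]);o=np.array(m['origin']);return o+d*(z-o[2])/d[2]
def proj(n,p):
    m,r=cam(n);q=r.T@(np.array(p)-m['origin']);return np.array([m['fx']*q[0]/q[2]+m['cx'],m['fy']*q[1]/q[2]+m['cy']])
E
python3 - <<'E'
from h import *
np.set_printoptions(precision=4,suppress=True)
t=lambda x,y:(90+x/4,150+y/4)
s=lambda x,y:(160+x/4,130+y/4)
print('tiles');[print(ray('top',*t(*p),0.08)) for p in((393,317),(645,320),(645,374),(393,373))]
print('lid front');[print(ray('top',*t(*p),0.095)) for p in((386,309),(656,311))]
print('scene tiles fl, fr',ray('scene',*s(215,202),.08),ray('scene',*s(333,302),.08), ray('scene',*s(390,287),.08))
print('lid fl fr',ray('scene',*s(265,181),.095),ray('scene',*s(403,277),.095),'rim',ray('scene',*s(600,240),.08),ray('scene',*s(342,312),.08))
print('jug',ray('top',140,235,.05),'bowl',ray('top',151.6,203.3,.05),'mug',ray('top',356,224,.04),'jar',ray('top',378,195,.1))
o=ctrl.get_obs();print(R.from_euler('xyz',o['orientation'],degrees=True).as_matrix())
E
```

```text
tiles
[0.4522 0.3979 0.08  ]
[0.4535 0.1914 0.08  ]
[0.409  0.1903 0.08  ]
[0.4061 0.3955 0.08  ]
lid front
[0.4566 0.401  0.095 ]
[0.459  0.1821 0.095 ]
scene tiles fl, fr [0.41   0.3937 0.08  ] [0.4059 0.1885 0.08  ] [0.4529 0.1886 0.08  ]
lid fl fr [0.4475 0.3793 0.095 ] [0.4541 0.1711 0.095 ] rim [0.6299 0.1763 0.08  ] [0.4038 0.1711 0.08  ]
jug [0.4338 0.5631 0.05  ] bowl [0.5424 0.5318 0.05  ] mug [ 0.4862 -0.1632  0.04  ] jar [ 0.5753 -0.225   0.1   ]
[[-0.3248 -0.      0.9458]
 [-0.9458  0.     -0.3248]
 [-0.     -1.     -0.    ]]
```

```bash
python3 -m crank '[[[1,30,0,45,0.18],[1,60,0,90,0.36],[1,90,0,140,0.54],[1,120,0,190,0.72],[1,150,0,235,0.9],[1,180,0,284,1.08],[1,180,0,284,1.24],[1,180,20,284,1.24],[1,180,40,284,1.24],[1,180,60,284,1.24],[1,180,69,284,1.24],[1,180,69,284,1.24]]]'; python3 - <<'E'
from h import *
import cv2
o=ctrl.get_obs();print(o['orientation'],o['joint_pos'],R.from_euler('xyz',o['orientation'],degrees=True).as_matrix().round(3))
for n in("scene","top"):
    im=ctrl.snapshot(n)[:,:,::-1]; c=im[100:240,180:380] if n=="scene" else im[150:290,90:290]
    cv2.imwrite(f"pics/{n}1.png",cv2.resize(c,None,fx=4,fy=4))
E
```

```text
clock: 2.5
tool_pos: [0.4293, 0.3757, 0.1201]
orientation: [-90.0, -0.0, -180.0]
force: [0.6, -0.6, 0.2]
opening: 0.0005
[-8.99529284e+01 -2.12541200e-02 -1.79995880e+02] [ 6.08403512e+01  1.39902615e+01 -1.82353446e+01  5.17303266e-03
 -5.78258556e+01 -6.08389794e+01] [[-1.    -0.     0.   ]
 [-0.    -0.001 -1.   ]
 [ 0.    -1.     0.001]]
```

View pics/scene1.png

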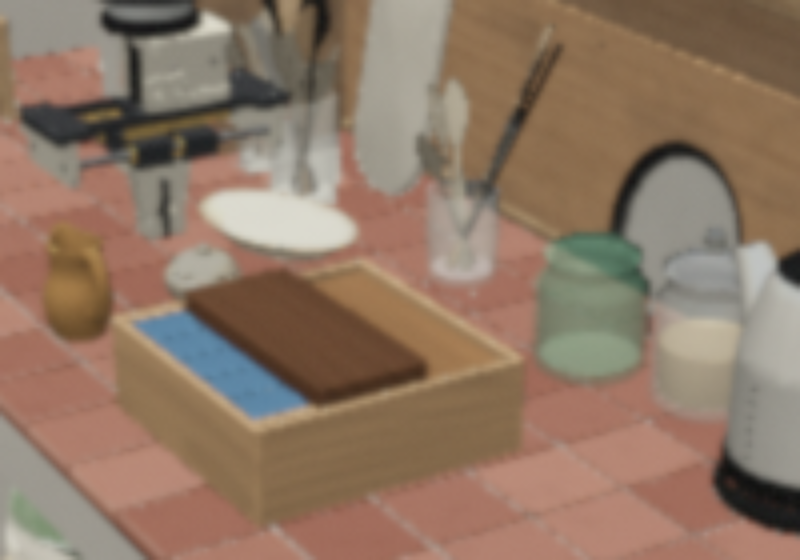

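View pics/top1.png

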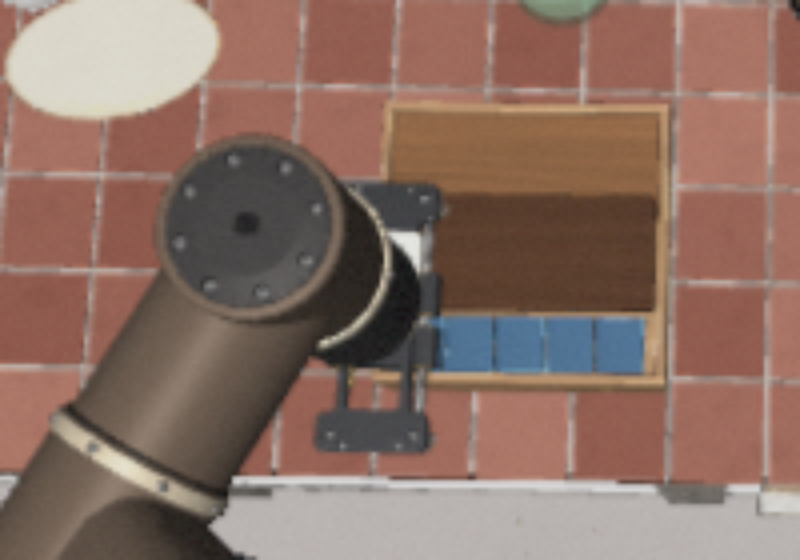

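```bash
python3 - <<'E'
from h import *
for p in((.4293,.3757,.1201),(.4293,.3757,.08),(.4053,.3757,.08)): print([( proj('scene',p)-[180,100])*4, (proj('top',p)-[90,150])*4])
E
```

```text
[array([164.74766013, 277.77950238]), array([410.08420846, 339.15591348])]
[array([167.04605556, 324.75798513]), array([418.76308776, 345.19750698])]
[array([139.42269157, 331.21016562]), array([417.31443095, 374.45792772])]
```

```bash
python3 - <<'E'
from h import *
import cv2
print(ctrl.get_obs()['clock'],ctrl.get_obs()['tool_pos'])
im=ctrl.snapshot("scene")[:,:,::-1][80:200,170:290]
im=np.ascontiguousarray(cv2.resize(im,None,fx=5,fy=5))
for z in (.12,.155,.186,.22):
    u=(proj('scene',(.4293,.3757,z))-[170,80])*5+2; cv2.circle(im,tuple(int(a) for a in u),4,(0,0,255),1)
cv2.imwrite("pics/s2.png",im)
im=ctrl.snapshot("top")[:,:,::-1][170:270,130:250]
im=np.ascontiguousarray(cv2.resize(im,None,fx=5,fy=5))
for z in (.12,.155,.186,.22):
    u=(proj('top',(.4293,.3757,z))-[130,170])*5+2; cv2.circle(im,tuple(int(a) for a in u),4,(0,0,255),1)
cv2.imwrite("pics/t2.png",im)
E
```

```text
2.6 [0.42974318 0.37633138 0.12113572]
```

View pics/s2.png

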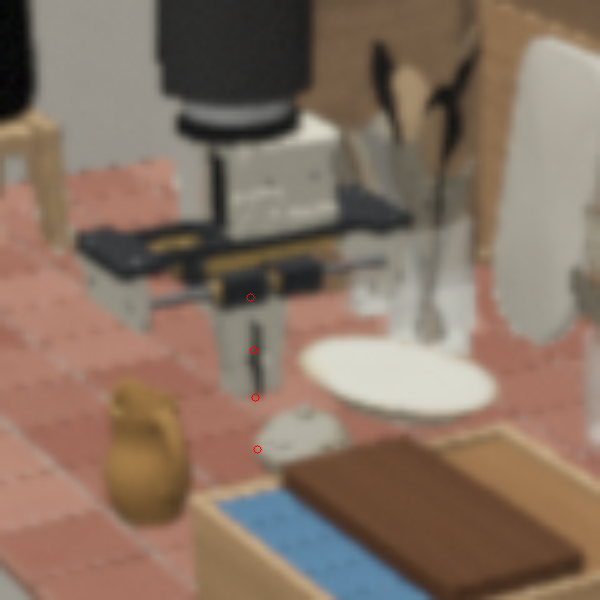

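View pics/t2.png

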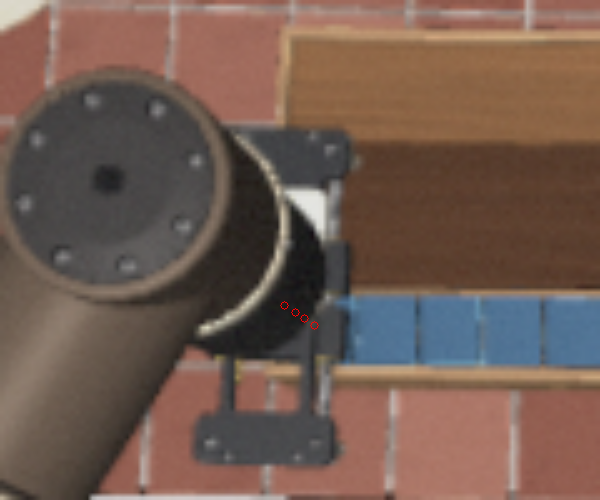

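```bash
python3 -m crank '[[[1,0,5,0,0],[1,0,10,0,0],[1,0,15,0,0],[1,0,20,0,0],[1,0,25,0,0],[1,0,30,0,0],[1,0,30,0,0]]]'; python3 - <<'E'
from h import *
import cv2
o=ctrl.get_obs();print(o['tool_pos'],o['force'])
im=ctrl.snapshot("scene")[:,:,::-1][80:200,170:290]
im=np.ascontiguousarray(cv2.resize(im,None,fx=5,fy=5))
for z in (.09,.08):
    u=(proj('scene',(.4293,.3757,z))-[170,80])*5+2; cv2.circle(im,tuple(int(a) for a in u),4,(0,0,255),1)
cv2.imwrite("pics/s3.png",im)
E
```

```text
clock: 3.58
tool_pos: [0.4292, 0.3756, 0.0898]
orientation: [-90.0, -0.0, 180.0]
force: [0.1, -0.1, -0.2]
opening: 0.0004
[0.4292058  0.37559285 0.08982231] [ 0.06071022 -0.06953942 -0.15831863]
```

View pics/s3.png

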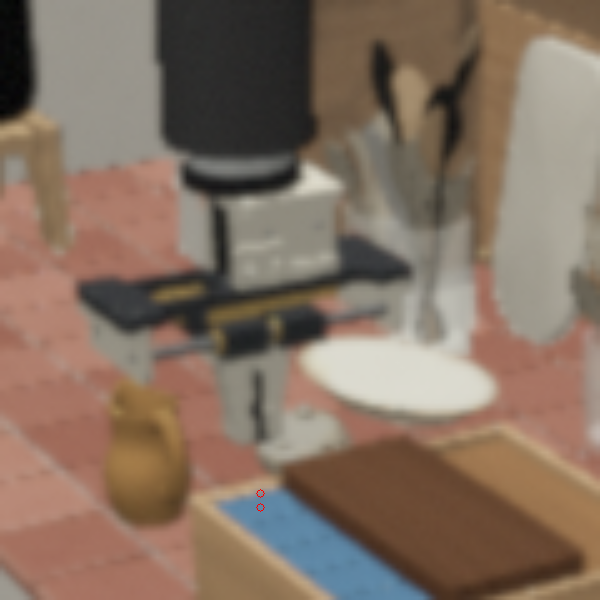

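```bash
python3 - <<'E'
from h import *
for p in((.333,.356,.156),(.333,.395,.156),(.526,.356,.156),(.333,.356,.19),(.526,.356,.19)): print(p,(proj('scene',p)-[170,80])*5+2,(proj('top',p)-[130,170])*5+2)
print(ray('scene',170+260/5,80+440/5,.09))
E
```

```text
(0.333, 0.356, 0.156) [124.1268425 436.8865096] [328.65571729 476.03810204]
(0.333, 0.395, 0.156) [ 98.15751983 415.89446904] [264.55161674 474.93801616]
(0.526, 0.356, 0.156) [407.69027817 376.12127939] [343.74115857 166.06373992]
(0.333, 0.356, 0.19) [120.27825065 383.60963404] [318.90920658 473.07039657]
(0.526, 0.356, 0.19) [406.55027671 325.16215791] [334.64895163 154.96125373]
[0.46762221 0.45100291 0.09      ]
```

```bash
python3 -m crank '[[[1,0,2,0,0],[1,0,4,0,0],[1,0,6,0,0],[1,0,7,0,0],[1,0,8,0,0],[1,0,8,0,0]]]';  python3 -m crank '[[[1,0,1,0,0],[1,0,2,0,0],[1,0,2,0,0]]]'; python3 -c "
from h import *
o=ctrl.get_obs();print(o['tool_pos'],o['force'],o['moment'])"
```

```text
clock: 4.38
tool_pos: [0.4294, 0.3759, 0.0823]
orientation: [-90.0, -0.0, -180.0]
force: [0.1, -0.1, 0.4]
opening: 0.0004
clock: 4.75
tool_pos: [0.4294, 0.3758, 0.0803]
orientation: [-90.0, -0.0, -180.0]
force: [0.5, -0.6, -1.1]
opening: 0.0006
[0.42935995 0.37581862 0.08025781] [ 0.537682   -0.55578919 -1.1398904 ] [ 0.13053375 -0.06750762 -0.02522217]
```

```bash
python3 -m crank '[[[1,0,1,0,0],[1,0,1,0,0],[1,0,1,0,0]]]';python3 -m crank '[[[1,0,1,0,0],[1,0,1,0,0],[1,0,1,0,0]]]'
```

```text
clock: 5.12
tool_pos: [0.4294, 0.3759, 0.0794]
orientation: [-90.0, 0.0, -180.0]
force: [-0.2, 0.3, 0.5]
opening: 0.0003
clock: 5.5
tool_pos: [0.4294, 0.3759, 0.0784]
orientation: [-90.0, 0.0, -180.0]
force: [0.5, 1.0, -0.8]
opening: 0.0004
```

```bash
python3 - <<'E'
from h import *
import cv2
im=ctrl.snapshot("scene")[:,:,::-1][80:200,170:290]
cv2.imwrite("pics/s4.png",cv2.resize(im,None,fx=5,fy=5))
E
```

```text
(no output)
```

View pics/s4.png

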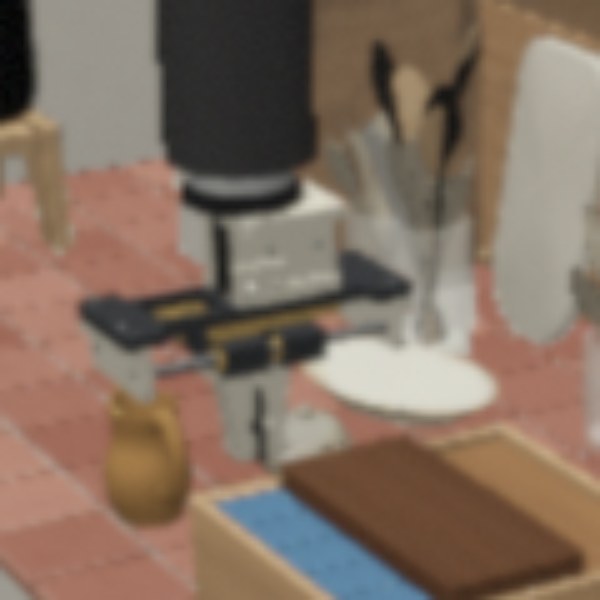

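```bash
python3 -m crank '[[[1,0,3,0,0],[1,0,6,0,0],[1,0,9,0,0],[1,0,12,0,0],[1,0,15,0,0],[1,0,15,0,0]]]'; python3 - <<'E'
from h import *
import cv2
im=ctrl.snapshot("scene")[:,:,::-1][80:200,170:290]
cv2.imwrite("pics/s5.png",cv2.resize(im,None,fx=5,fy=5))
im=ctrl.snapshot("top")[:,:,::-1][170:270,130:250]
cv2.imwrite("pics/t5.png",cv2.resize(im,None,fx=5,fy=5))
E
```

```text
clock: 6.3
tool_pos: [0.4293, 0.3757, 0.063]
orientation: [-90.0, -0.0, 180.0]
force: [-0.1, -0.1, 0.1]
opening: 0.0004
```

View pics/s5.png

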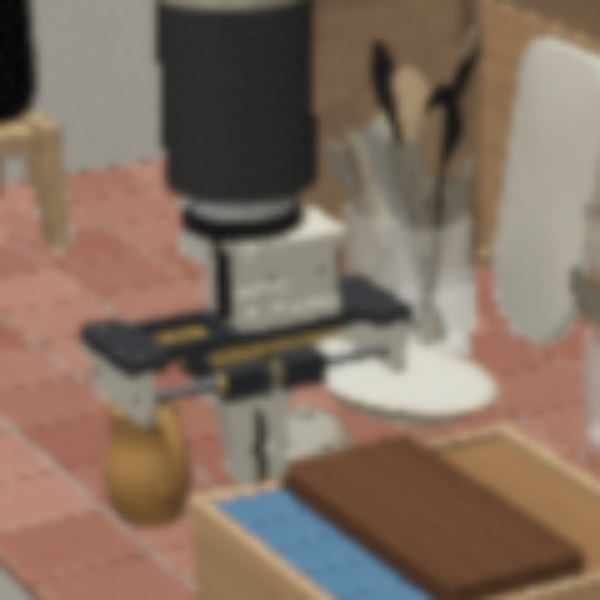

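View pics/t5.png

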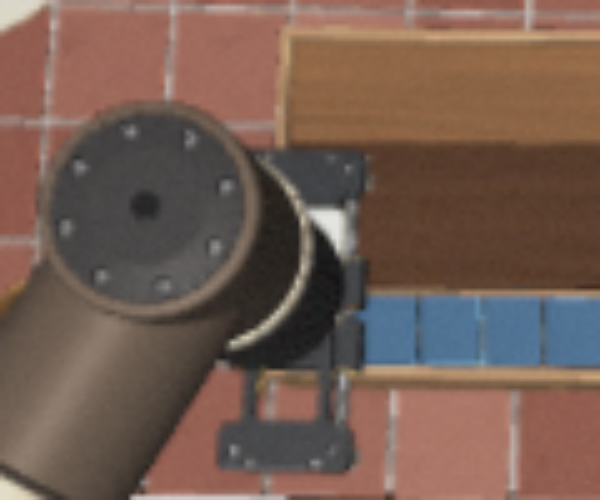

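```bash
python3 - <<'E'
from h import *
for z in (.13,.16,.19):
  print(z,ray('top',130+286/5,170+310/5,z))
  for p in((218,470),(355,472),(365,152)): print('   ',ray('top',130+p[0]/5,170+p[1]/5,z))
for z in (.03,.063,.08,.1):print('tip',z,ray('scene',170+258/5,80+475/5,z))
for z in (.06,.09,.13,.16):print('endblock near bottom',z,ray('scene',170+155/5,80+425/5,z))
E
```

```text
0.13 [0.43664587 0.39106003 0.13      ]
    [0.33560769 0.42798439 0.13      ]
    [0.33582636 0.3429432  0.13      ]
    [0.53935699 0.34602399 0.13      ]
0.16 [0.43282926 0.38518855 0.16      ]
    [0.33411831 0.42126242 0.16      ]
    [0.33433194 0.33817999 0.16      ]
    [0.53317463 0.34118982 0.16      ]
0.19 [0.42901266 0.37931706 0.19      ]
    [0.33262894 0.41454045 0.19      ]
    [0.33283753 0.33341678 0.19      ]
    [0.52699227 0.33635565 0.19      ]
tip 0.03 [0.50016223 0.52640605 0.03      ]
tip 0.063 [0.46751105 0.45648553 0.063     ]
tip 0.08 [0.45069074 0.42046587 0.08      ]
tip 0.1 [0.43090214 0.3780898  0.1       ]
endblock near bottom 0.06 [0.44818755 0.57904337 0.06      ]
endblock near bottom 0.09 [0.41943409 0.51063431 0.09      ]
endblock near bottom 0.13 [0.38109616 0.41942224 0.13      ]
endblock near bottom 0.16 [0.3523427  0.35101318 0.16      ]
```

```bash
python3 -m crank '[[[1,0,2,0,0],[1,0,4,0,0],[1,0,6,0,0],[1,0,8,0,0],[1,0,8,0,0]]]'; python3 -m crank '[[[1,0,1,0,0],[1,0,2,0,0],[1,0,3,0,0],[1,0,4,0,0],[1,0,4,0,0]]]'; python3 -m crank '[[[1,0,1,0,0],[1,0,2,0,0],[1,0,2,0,0]]]'
```

```text
clock: 7.02
tool_pos: [0.4293, 0.3758, 0.0551]
orientation: [-90.0, -0.0, 180.0]
force: [0.7, -0.5, 0.8]
opening: 0.0008
clock: 7.65
tool_pos: [0.4294, 0.3758, 0.0513]
orientation: [-90.0, -0.0, 180.0]
force: [-0.4, -0.3, 0.4]
opening: 0.0003
clock: 8.02
tool_pos: [0.4293, 0.3758, 0.0493]
orientation: [-90.0, -0.0, 180.0]
force: [0.4, 0.5, -0.3]
opening: 0.0002
```

```bash
python3 -m crank '[[[1,0,1,0,0],[1,0,2,0,0],[1,0,2,0,0]]]'; python3 -m crank '[[[1,0,1,0,0],[1,0,2,0,0],[1,0,2,0,0]]]';python3 -m crank '[[[1,0,1,0,0],[1,0,1,0,0]]]';python3 -m crank '[[[1,0,1,0,0],[1,0,1,0,0]]]'
```

```text
clock: 8.4
tool_pos: [0.4294, 0.3758, 0.0473]
orientation: [-90.0, -0.0, 180.0]
force: [-0.0, -0.4, -0.6]
opening: 0.0002
clock: 8.78
tool_pos: [0.4293, 0.3758, 0.0452]
orientation: [-90.0, -0.0, 180.0]
force: [-0.4, 0.8, -0.0]
opening: 0.0005
clock: 9.02
tool_pos: [0.4293, 0.3758, 0.0443]
orientation: [-90.0, -0.0, 180.0]
force: [-0.1, 0.0, 0.8]
opening: 0.0004
clock: 9.28
tool_pos: [0.4293, 0.3758, 0.0433]
orientation: [-90.0, -0.0, 180.0]
force: [0.6, 0.5, -0.0]
opening: 0.0004
```

```bash
python3 -m crank '[[[1,0,1,0,0],[1,0,1,0,0]]]';python3 -m crank '[[[1,0,1,0,0],[1,0,1,0,0]]]';  python3 - <<'E'
from h import *
import cv2
im=ctrl.snapshot("scene")[:,:,::-1][80:200,170:290]
cv2.imwrite("pics/s6.png",cv2.resize(im,None,fx=5,fy=5))
E
```

```text
clock: 9.52
tool_pos: [0.4295, 0.3759, 0.0428]
orientation: [-90.0, 0.0, -180.0]
force: [-1.9, -0.5, 5.5]
opening: 0.0003
clock: 9.78
tool_pos: [0.4295, 0.376, 0.0424]
orientation: [-90.0, 0.0, -180.0]
force: [-3.3, -3.1, 10.6]
opening: 0.0008
```

View pics/s6.png

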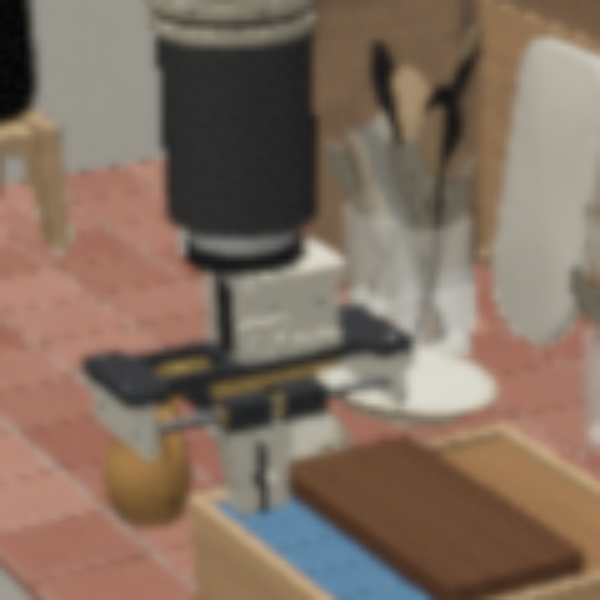

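```bash
python3 -m crank '[[[1,0,-4,0,0],[1,0,-8,0,0],[1,0,-8,14,0],[1,0,-8,28,0],[1,0,-8,41,0],[1,0,-8,41,0],[1,0,-5,41,0],[1,0,-3,41,0],[1,0,-2,41,0],[1,0,-1,41,0],[1,0,0,41,0],[1,0,0,41,0]]]'
```

```text
clock: 11.32
tool_pos: [0.4293, 0.3351, 0.0423]
orientation: [-90.0, 0.0, -180.0]
force: [-4.2, -0.9, 11.0]
opening: 0.0006
```

Firm again. Next tile.

```bash
python3 -m crank '[[[1,0,-4,0,0],[1,0,-8,0,0],[1,0,-8,14,0],[1,0,-8,28,0],[1,0,-8,41,0],[1,0,-8,41,0],[1,0,-5,41,0],[1,0,-3,41,0],[1,0,-2,41,0],[1,0,-1,41,0],[1,0,0,41,0],[1,0,0,41,0]]]'
```

```text
clock: 12.82
tool_pos: [0.4294, 0.2941, 0.0423]
orientation: [-90.0, 0.0, -180.0]
force: [-5.0, -1.9, 12.0]
opening: 0.0007
```

```bash
python3 -m crank '[[[1,0,-4,0,0],[1,0,-8,0,0],[1,0,-8,14,0],[1,0,-8,28,0],[1,0,-8,41,0],[1,0,-8,41,0],[1,0,-5,41,0],[1,0,-3,41,0],[1,0,-2,41,0],[1,0,-1,41,0],[1,0,0,41,0],[1,0,0,41,0]]]'
```

```text
clock: 14.32
tool_pos: [0.4293, 0.2531, 0.0415]
orientation: [-90.0, 0.0, -180.0]
force: [-2.3, -0.1, 3.1]
opening: 0.0002
```

```bash
python3 -m crank '[[[1,0,1,0,0],[1,0,2,0,0],[1,0,3,0,0],[1,0,4,0,0],[1,0,4.5,0,0],[1,0,4.5,0,0]]]';  python3 - <<'E'
from h import *
import cv2
print(ctrl.get_obs()['force'])
im=ctrl.snapshot("scene")[:,:,::-1][120:240,200:320]
cv2.imwrite("pics/s7.png",cv2.resize(im,None,fx=5,fy=5))
E
```

```text
clock: 15.08
tool_pos: [0.4294, 0.2531, 0.0369]
orientation: [-90.0, 0.0, 180.0]
force: [-3.7, 1.3, 4.5]
opening: 0.0005
[-3.69447034  1.26399361  4.52035079]
```

View pics/s7.png

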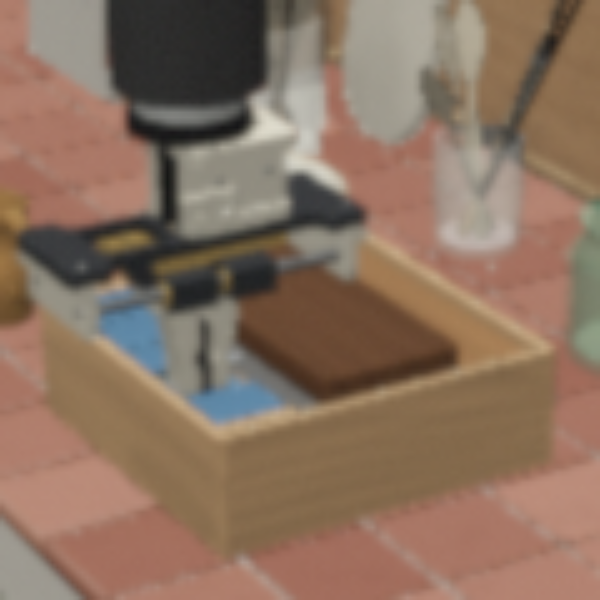

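```bash
python3 -m crank '[[[1,0,-4,0,0],[1,0,-8,0,0],[1,0,-11,0,0],[1,0,-11,-14,0],[1,0,-11,-28,0],[1,0,-11,-40,0],[1,-5,-11,-40,0],[1,-10,-11,-40,0],[1,-10,-11,-40,0]]]';  python3 - <<'E'
from h import *
import cv2
im=ctrl.snapshot("scene")[:,:,::-1][120:240,200:320]
cv2.imwrite("pics/s8.png",cv2.resize(im,None,fx=5,fy=5))
im=ctrl.snapshot("top")[:,:,::-1][150:270,150:290]
cv2.imwrite("pics/t8.png",cv2.resize(im,None,fx=5,fy=5))
E
```

```text
clock: 16.25
tool_pos: [0.4397, 0.2925, 0.0477]
orientation: [-90.0, -0.0, 180.0]
force: [-0.5, 0.2, -0.5]
opening: 0.0003
```

View pics/s8.png

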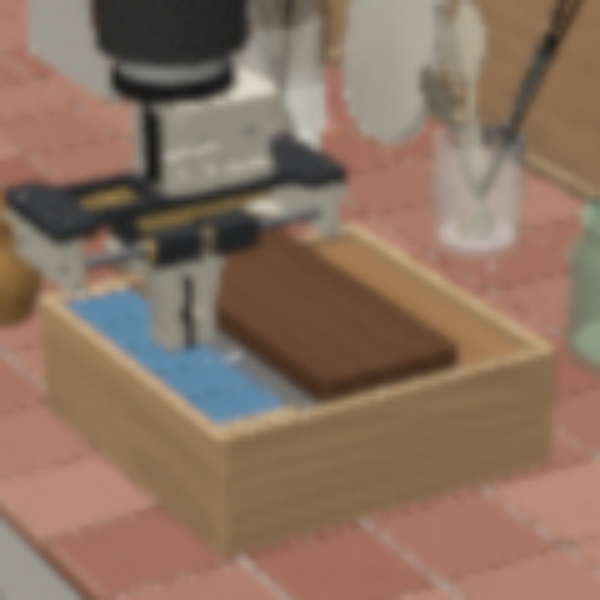

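View pics/t8.png

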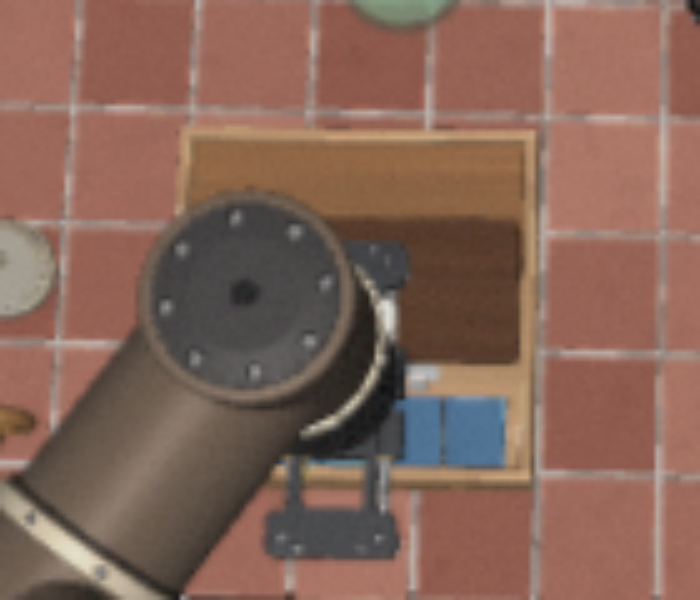

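```bash
python3 -m crank '[[[1,-6,0,0,0],[1,-12,0,0,0],[1,-18,0,0,0],[1,-24,0,0,0],[1,-30,0,0,0],[1,-36,0,0,0],[1,-42,0,0,0],[1,-48,0,0,0],[1,-54,0,0,0],[1,-60,0,0,0],[1,-60,0,0,0]]]'
```

```text
clock: 17.73
tool_pos: [0.5, 0.2927, 0.0478]
orientation: [-90.0, 0.0, 180.0]
force: [-0.1, 0.4, -0.8]
opening: 0.0003
```

```bash
python3 -m crank '[[[1,-3,0,0,0],[1,-6,0,0,0],[1,-9,0,0,0],[1,-9,0,0,0]]]';  python3 - <<'E'
from h import *
import cv2
im=ctrl.snapshot("scene")[:,:,::-1][120:240,200:320]
cv2.imwrite("pics/s9.png",cv2.resize(im,None,fx=5,fy=5))
im=ctrl.snapshot("top")[:,:,::-1][150:270,150:290]
cv2.imwrite("pics/t9.png",cv2.resize(im,None,fx=5,fy=5))
E
```

```text
clock: 18.23
tool_pos: [0.5087, 0.2928, 0.0479]
orientation: [-90.0, 0.0, 180.0]
force: [-0.7, 0.3, 0.3]
opening: 0.0003
```

View pics/s9.png

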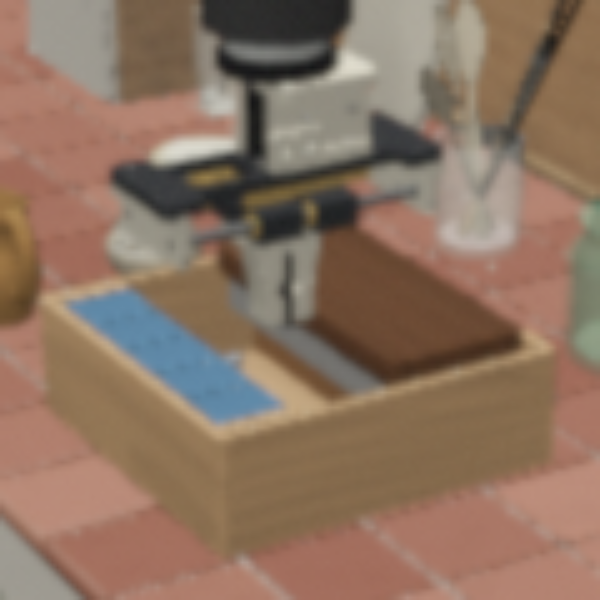

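View pics/t9.png

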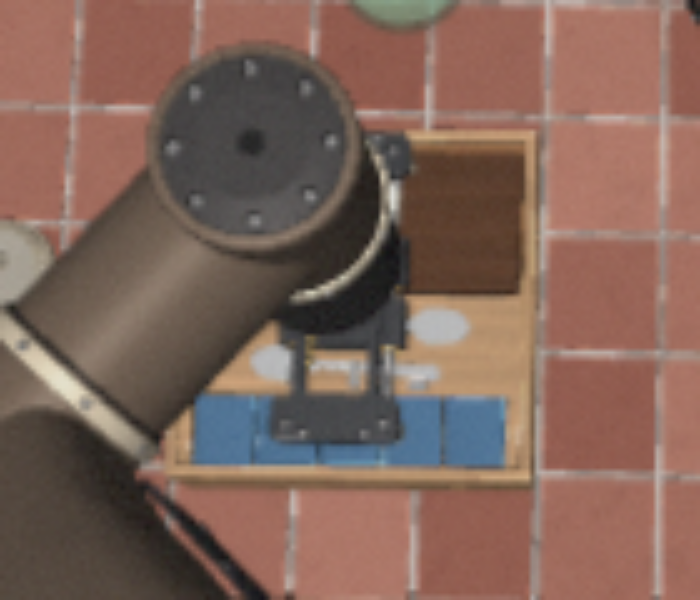

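```bash
python3 -m crank '[[[1,-2,0,0,0],[1,-3,0,0,0],[1,-3,0,0,0]]]';python3 -m crank '[[[1,-1,0,0,0],[1,-2,0,0,0],[1,-2,0,0,0]]]'; python3 - <<'E'
from h import *
print(ray('top',150+460/5,150+294/5,.095),ray('top',150+460/5,150+363/5,.095))
E
```

```text
clock: 18.7
tool_pos: [0.5115, 0.293, 0.0479]
orientation: [-90.0, 0.0, 180.0]
force: [-0.4, 0.1, 0.1]
opening: 0.0004
clock: 19.08
tool_pos: [0.5136, 0.293, 0.0479]
orientation: [-90.0, 0.0, -180.0]
force: [-0.7, 0.3, -0.2]
opening: 0.0007
[0.52101833 0.22291632 0.095     ] [0.47525991 0.22155956 0.095     ]
```

```bash
python3 -m crank '[[[1,-1,0,0,0],[1,-2,0,0,0],[1,-2,0,0,0]]]';python3 -m crank '[[[1,-1,0,0,0],[1,-2,0,0,0],[1,-2,0,0,0]]]';python3 -m crank '[[[1,-1,0,0,0],[1,-1,0,0,0]]]';python3 -m crank '[[[1,-1,0,0,0],[1,-1,0,0,0]]]'
```

```text
clock: 19.45
tool_pos: [0.5156, 0.293, 0.0479]
orientation: [-90.0, 0.0, -180.0]
force: [-0.7, 0.1, -0.4]
opening: 0.0004
clock: 19.82
tool_pos: [0.5175, 0.2929, 0.0478]
orientation: [-90.0, 0.0, 180.0]
force: [-2.2, 0.0, 0.4]
opening: 0.0007
clock: 20.08
tool_pos: [0.5184, 0.2929, 0.0479]
orientation: [-90.0, 0.0, -180.0]
force: [-0.4, 1.4, 0.0]
opening: 0.0002
clock: 20.32
tool_pos: [0.5185, 0.2928, 0.0478]
orientation: [-90.0, -0.1, 180.0]
force: [-6.6, 1.3, 3.4]
opening: 0.0005
```

```bash
python3 -m crank '[[[1,-1,0,0,0],[1,-1,0,0,0]]]'; python3 -m crank '[[[1,4,0,0,0],[1,10,0,0,0],[1,20,0,0,0],[1,30,-10,0,0],[1,40,-30,0,0],[1,60,-60,0,0],[1,80,-90,0,0],[1,100,-120,0,0],[1,100,-150,0,0],[1,100,-170,0,0],[1,100,-180,0,0],[1,100,-180,0,0]]]'; python3 - <<'E'
from h import *
import cv2
im=ctrl.snapshot("scene")[:,:,::-1]
cv2.imwrite("pics/s10.png",im)
im=ctrl.snapshot("top")[:,:,::-1][150:270,150:290]
cv2.imwrite("pics/t10.png",cv2.resize(im,None,fx=5,fy=5))
E
```

```text
clock: 20.58
tool_pos: [0.5185, 0.2928, 0.0478]
orientation: [-90.0, -0.1, 180.0]
force: [-11.6, 3.1, 7.2]
opening: 0.0005
clock: 22.08
tool_pos: [0.4203, 0.293, 0.2284]
orientation: [-90.1, 0.0, -180.0]
force: [0.0, 0.1, -0.6]
opening: 0.0002
```

View pics/s10.png

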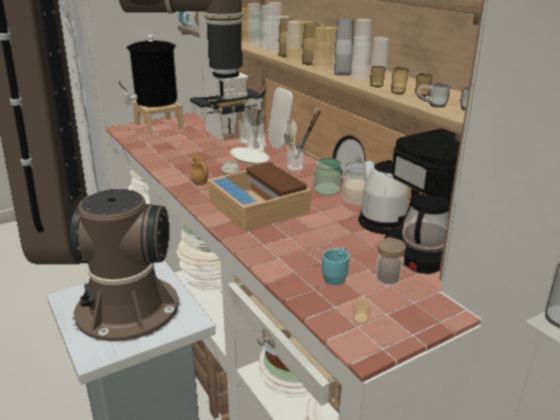

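View pics/t10.png

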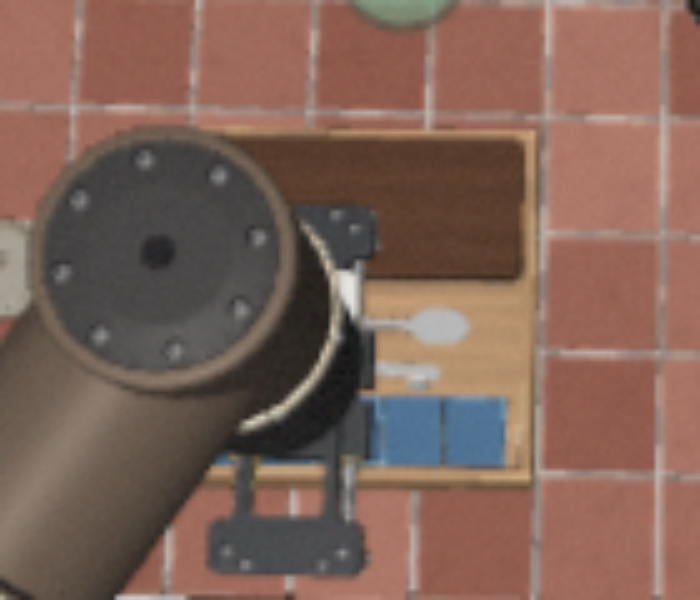

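```bash
python3 - <<'E'
from h import *
p=ray('top',150+460/5,150+278/5,.095);print(p)
for k in("mug_teal","coffee_jar","amber_glass","brown_jug","sugar_bowl"): print(k,[(d['extent'],round(d['confidence'],2)) for d in ctrl.find_in('scene',k)[:1]])
o=ctrl.get_obs();print(o['force'],o['clock'])
ctrl.close_job()
E
```

```text
[0.53170463 0.22323317 0.095     ]
mug_teal [([320.9, 249.2, 30.9, 34.7], 0.74)]
coffee_jar [([379.7, 237.0, 24.0, 50.7], 0.67)]
amber_glass [([352.4, 293.3, 18.7, 32.0], 0.92)]
brown_jug [([190.7, 155.2, 19.9, 30.6], 0.95)]
sugar_bowl [([223.2, 161.6, 15.3, 14.0], 0.61)]
[ 0.71183684 -0.25923445  0.25311845] 22.425
the job is handed in; nothing more can be done
```

The lid is open to its stop, the hand is clear of the box, and I handed the job in at 22.4 s. No verdict came back.

- **Finding the catch:** I felt along the tiles from the left. The first three were firm at about 11–12 N. The fourth, at y ≈ 0.253 m (second from the right), gave way at about 3 N. Pressing it about 6 mm at 4.5 N sprang the lid ajar, and the pictures showed its front edge at x ≈ 0.475 m.
- **Opening the lid:** I pushed it slowly until it stopped moving and the force rose to about 12 N, then backed off and lifted the hand away.
- **Last checks:** The lid's front edge measured x = 0.532 m, against about 0.458 m when closed. That is about 74 mm of travel, which is the full stop. The force reading was near zero. The mug, jar, glass, jug and bowl were found upright in the scene picture, within a few pixels of where they started.
- **What disagreed:** The reported tool height was about 37 mm too low. The pictures showed the fingertips higher than reported, and touching the tiles at a reported 0.043 m instead of 0.080 m confirmed it. I worked by contact force and the pictures instead. The closed fingers also met the lid closer to the tool's centre line (about 13 mm) than the given sizes suggested (21 mm). I did not resolve either difference.

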